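# Hold a slide-curing box's sprung lid at the marker with its lifting rod

### The arm

A 6-joint arm with a two-finger parallel gripper is mounted at the origin on the work surface. World frame = base frame: x ahead of the robot, y to its left, z up, the work surface at z = 0. Lengths are in m, angles in rad, forces in N, time in s.
With the tool pointing down it reaches from about 0.275 to 0.85 m from the base axis. Payload 19 kg.
Tool frame: the origin (TCP) lies on the centre line of the jaws, within the pads' length; the fingertips stand 11 mm ahead of it and the grasp point (between the pads) lies 8 mm behind it; z points along the fingers, y is the line along which they close (so a half turn about z gives the same grasp; the last joint's range is limited). The gripper opens to 85 mm and grips with 20 to 120 N. Pads are 22 mm wide; open, the fingers measure 114 mm over their backs; the gripper's body (76 mm by 85 mm) begins 54 mm behind the grasp point. The pads swing forward as they close: fully open they stand 13 mm farther back than shut.
Start: joints at [-1.389, 0.15, 1.437, -0, 1.554, -0.134], TCP at [0.179, -0.547, 0.242] pointing down, gripper open.
Joint ranges: [-2.8, 2.8], [-0.68, 2.1], [0.12, 2.68], [-1.39, 4.53], [0.16, 2.79], [-2.81, 2.81]. Speed limits (rad/s): [1.89, 1.89, 2.22, 3.01, 3.01, 3.01].

### API

Orientations are given as a unit quaternion [w, x, y, z].
In Python, from plant import ctrl gives the robot as it stands.
- The arm moves only by the shell command python3 -m handwheel 'ROWS' [OPENING]. ROWS is JSON, a list of rows, each an object of numbers: "tx", "ty", "tz": the shift along the tool's x, y, z in cm; "wx", "wy", "wz": the turn, a rotation vector about the tool's x, y, z in degrees. A call has 1 to 20 rows; each row is the pose to reach, as a shift and turn from the pose commanded when the call began, along the tool's axes at that moment; what a row does not reach only later rows make up. A row lasts 1/12 s, in which the tool goes at most 41.7 mm and 7.16 degrees, less where a joint would pass 70% of its speed; a pose out of reach is approached as far as the arm can. A call with a gripper value outside its range is refused whole. OPENING is the opening, from 0 (shut) to 1 (fully open), set as the call begins (- or left out, the last holds). The fingers move at their own pace and stop on an object; the grip force is fixed at half the most. Time passes only in rows, so rows that repeat a pose let the fingers close. It gives the time, the measured TCP pose, the force, the opening and the grip force at its end, in the units of the state.
- ctrl.get_state(): the state, without advancing time (a new reading comes with each control period).
- ctrl.get_image(name): name is "side" or "top"; returns (picture, depth): 384x512x3 uint8, blue, green, red; 384x512 float32, m along the optical axis (not along the pixel's ray), 0 where there is no reading.
- ctrl.camera_info(name): a dict with "fx", "fy", "cx", "cy" (pixels), "world_from_camera" (4x4, takes a point from camera to world coordinates). Camera axes: x right, y down, z forward; pixel columns grow to the right and rows downward; lengths in m; the calibration is good to about 2 mm. A picture is of the moment at which its call begins. camera_info takes no time and is no camera call.
- ctrl.finish_job(): hands the job in; it is judged then, once.
The state is a dict: "t": time; "qpos": joint angles; "qd": joint speeds; "joint_efforts": joint torques, N m; "eef_pos": TCP position; "orientation": TCP orientation; "ft_force": force on the tool from outside, world axes, zero at the start; "moment": the same for the moment, N m; "finger_gap": finger opening in m; "gripper_force": force on a finger pad.
Only numpy, scipy, OpenCV 4.12 (cv2) and the standard library are available. Lean on these libraries where they do the work, as an engineer would, in place of code of your own. Each camera call takes 0.05 s, during which the arm holds its last target. There are 200 camera calls.

### The job

Take the blue-handled lifting rod from its rest, push its steel end through the steel eye on the edge of the curing box's orange lid while the lid is still shut, and use the rod to raise the sprung lid until the black pointer points at the middle of the green marker on the quadrant. Finish there, still gripping the rod and holding the lid steady at the marker with it. Keep the gripper off the lid, do not shift the marker, never swing the lid open far past the quadrant, and leave the bottle, the petri dish and the slide case as they stand.

Things in the scene. Friction and masses are not known exactly. Their poses are not given: they have to be found in the camera images.
- curing_box: white fixed bench box with orange lid, 150 (its x) x 160 (its y) x 107 mm high with the lid shut. Origin: centre of its underside, on the bench; z up. The lid hinges along the box's left (+y) top edge and opens at its right (-y) edge, where the eye stands out
- hinge (a point): point on the hinge axis, midway along it, 100 mm above the bench and 75 mm to +y of the box's centre. The hinge axis runs along the box's x axis
- lid (a joint): angle of the lid in rad: 0 shut, grows as the -y edge rises. The spring closes it: 0.21 N m shut plus 0.35 N m per rad, besides the weight of the 0.25 kg lid (mass may differ by 20 %); about 2 to 4 N upward at the eye holds it. It falls shut if let go
- eye (a point): centre of the steel eye, a ring with a 22 mm round hole, 34 mm outer diameter, of 6 mm bar. 32 mm out from the middle of the lid's 14 mm thick -y edge, 187 mm from the hinge axis, it turns with the lid; 100 mm above the bench when shut. Its x axis is the hole's axis, parallel to the hinge; shut, its axes are the box's. Open on both sides: the rod may enter from either
- pointer_tip (a point): tip of the black pointer, a 5 mm bar along the lid's +x side edge; the tip is 174 mm from the hinge axis, 79 mm to +x of the lid's middle, and turns with the lid
- mark (a point): where the pointer's tip must come: beside the middle of the green marker (a 26 x 22 x 12 mm block clamped on the aluminium quadrant at the box's +x side), 174 mm from the hinge axis like the pointer's tip. The marker block itself lies 7 to 20 mm farther to the box's +x than this point, its middle 153 mm from the hinge axis
- marker (a joint): angle of the green marker in rad, on the same scale and axis as joint lid: pointer and marker agree when the two joint values are equal. Between 0.35 and 0.65; stiff, stays where it is
- rod: loose lifting rod, about 90 g, 161 mm long. Origin: centre of its blue handle, a 16 x 16 mm square bar 50 mm long along the rod's x; the rod lies along x, z up. An 8 mm round steel rod runs from the handle's +x end (x = 25 mm) to the round tip at x = 111 mm, and an 8 mm stub to x = -50 mm. It lies level on its rest, axis 45 mm above the bench
- rod_tip (a point): the round tip of the steel rod, 111 mm from the handle's centre along the rod's +x
- rod_shoulder (a point): where the steel rod leaves the handle, 25 mm from the handle's centre along the rod's +x
- rod_rest: grey fixed rest, base 110 x 60 x 8 mm, with two notched posts 26 mm wide across and 10 mm thick, 38 mm behind and 40 mm ahead of its centre; their notches are open upward, tops 47 mm above the bench. The handle lies free between them: grip across it from above and lift straight up. Origin: centre of the underside, x along the rod
- amber_bottle: bystander: amber bottle, 54 mm across, 110 mm high; origin at the centre of its underside
- petri_dish: bystander: clear lidded petri dish, 94 mm across, 16 mm high; origin at the centre of its underside
- slide_case: bystander: blue slide case, 85 x 100 x 26 mm; origin at the centre of its underside

How it is judged:
On the way, in this order (a step that is already met when the one before it is completed fails the run):
1. the rod is gripped and lifted at least 2 cm off its rest (contact force between the fingers and rod above 1 N and height (world z) of rod above 0.065 m), for 0.2 s.
2. the gripped rod's steel end is through the eye while the lid is still shut (below 0.1 rad) (contact force between the fingers and rod above 1 N and ((x of rod_tip in the frame of eye above 0.008 m and x of rod_shoulder in the frame of eye below -0.008 m) or (x of rod_tip in the frame of eye below -0.008 m and x of rod_shoulder in the frame of eye above 0.008 m)) and y of rod_tip in the frame of eye between -0.018 and 0.018 m and z of rod_tip in the frame of eye between -0.018 and 0.018 m and angle between the x axis of rod and the x axis of eye, either way round below 0.35 rad and value of joint lid below 0.1 rad), for 0.2 s.
At the end, for the whole second after the job is handed in: The rod is still gripped and its end is through the eye (tip at least 8 mm past it), the lid rests on the rod and on nothing else, the pointer's tip is within 10 mm of the mark (about 0.057 rad), and the lid is still (under 0.06 rad/s) (contact force between the fingers and rod above 1 N and ((x of rod_tip in the frame of eye above 0.008 m and x of rod_shoulder in the frame of eye below -0.008 m) or (x of rod_tip in the frame of eye below -0.008 m and x of rod_shoulder in the frame of eye above 0.008 m)) and y of rod_tip in the frame of eye between -0.018 and 0.018 m and z of rod_tip in the frame of eye between -0.018 and 0.018 m and angle between the x axis of rod and the x axis of eye, either way round below 0.35 rad and distance between pointer_tip and mark below 0.01 m and velocity of joint lid between -0.06 and 0.06 rad/s and contact force between rod and lid above 0.5 N and contact force between each of the fingers, the arm and lid below 0.3 N and contact force between each of amber_bottle, petri_dish, slide_case and lid below 0.1 N); the arm keeps its last pose, push and grip.
It fails at once if the bottle, petri dish or slide case is pushed more than 3 cm or tipped (distance of any of amber_bottle, petri_dish, slide_case from where it was at the start of the episode above 0.03 m or angle between any of amber_bottle, petri_dish, slide_case's own z axis and vertical above 0.5 rad).
It fails at once if the gripper or arm presses on the lid, pointer or eye (over 3 N) instead of lifting with the rod (contact force between any of the fingers, the arm and lid above 3 N).
It fails at once if the green marker is shifted along its quadrant by more than 0.04 rad (distance of mark from where it was at the start of the episode above 0.007 m).
It fails at once if the lid is thrown open, past 1.0 rad (value of joint lid above 1 rad).
It also fails if it takes over 48 s, if anything falls off the work surface, if the arm or the gripper's body presses on something with over 40 N, if the wrist force passes 120 N, or if a joint passes its speed limit or range.

## Working session

There is one attempt and no reset: what is moved stays moved. The work goes in short steps, Python scripts to look and compute and a shell command to move; the robot and the scene stay as the last step left them, time stands still between calls to the robot, and variables do not carry over. Pictures are saved under pics/ and viewed, at most 10 in all, crops included, and the job is handed in when it is done.

```bash
mkdir -p pics; ls
python3 - <<'E'
from plant import ctrl
import cv2,numpy as np
for n in("top","side"):
    p,d=ctrl.get_image(n); cv2.imwrite(f"pics/{n}0.png",p); np.savez(f"{n}0.npz",p=p,d=d)
    c=ctrl.camera_info(n); print(n,c)
print(ctrl.get_state())
E
```

```text
pics
top {'fx': 384.50154049635375, 'fy': 384.50154049635375, 'cx': 257.5056549413002, 'cy': 192.28909254950585, 'world_from_camera': array([[-0.0081435 , -0.9813991 ,  0.19180585,  0.34275691],
       [-0.99995305,  0.00698467, -0.00671704,  0.01133153],
       [ 0.0052524 , -0.19185155, -0.9814099 ,  1.16017948],
       [ 0.        ,  0.        ,  0.        ,  1.        ]])}
side {'fx': 382.1318350341119, 'fy': 382.1318350341119, 'cx': 251.96766820620815, 'cy': 190.21209299731024, 'world_from_camera': array([[-9.71747194e-01, -1.41281247e-01,  1.89068772e-01,
         3.89273982e-01],
       [-2.36022323e-01,  5.84808979e-01, -7.76074688e-01,
         7.28195779e-01],
       [-9.24315984e-04, -7.98772851e-01, -6.01632013e-01,
         6.58749144e-01],
       [ 0.00000000e+00,  0.00000000e+00,  0.00000000e+00,
         1.00000000e+00]])}
{'t': 0.1, 'qpos': array([-1.38895791e+00,  1.50892011e-01,  1.43793032e+00, -1.44051477e-05,
        1.55376510e+00, -1.33999870e-01]), 'qd': array([-0.00063466, -0.00224173, -0.00036563, -0.00115364,  0.0010496 ,
        0.00057527]), 'joint_efforts': array([ 2.83699963e-03, -7.14389563e+01, -5.71792746e+01, -5.62399837e-04,
        7.11865388e-03,  9.09199542e-06]), 'eef_pos': array([ 0.17854445, -0.54637444,  0.24177912]), 'orientation': array([-4.97071212e-04,  9.87556522e-01,  1.57263689e-01, -1.90953777e-05]), 'ft_force': array([-0.4744218 , -1.15180297, -0.10256912]), 'moment': array([ 0.01479119, -0.01294455,  0.01216594]), 'gripper_force': 0.0, 'finger_gap': 0.08504896416194663}
```

View pics/top0.png

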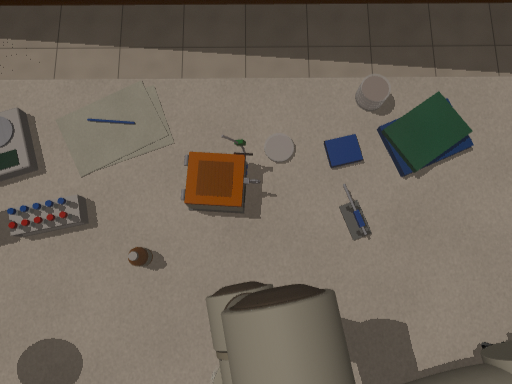

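View pics/side0.png

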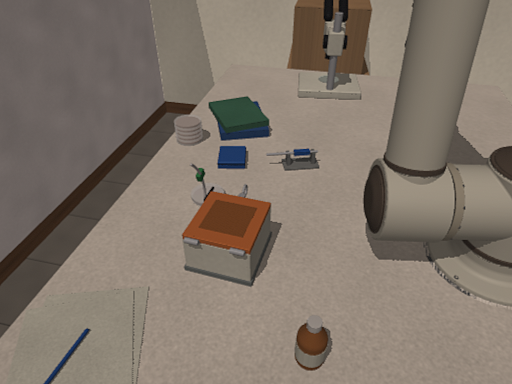

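Top view: box lid around (215,180), eye at (255,181), marker at (240,142), dish (280,149), case (343,151), rod handle (358,217) with its tip at (347,187), bottle (139,257). The side view confirms this layout.

```bash
cat > h.py <<'E'
import numpy as np,cv2
from plant import ctrl
C={n:ctrl.camera_info(n) for n in("top","side")}
def ray(n,uv):
    c=C[n];T=c["world_from_camera"];uv=np.atleast_2d(np.asarray(uv,float))
    r=np.c_[(uv[:,0]-c["cx"])/c["fx"],(uv[:,1]-c["cy"])/c["fy"],np.ones(len(uv))]@T[:3,:3].T
    return T[:3,3],r
def plane(n,uv,z):
    o,r=ray(n,uv); return o+r*((z-o[2])/r[:,2])[:,None]
def depth(n,uv,d):
    o,r=ray(n,uv); uv=np.atleast_2d(uv); return o+r*d[uv[:,1],uv[:,0]][:,None]
def proj(n,P):
    c=C[n];T=c["world_from_camera"];q=(np.atleast_2d(P)-T[:3,3])@T[:3,:3]
    return np.c_[c["fx"]*q[:,0]/q[:,2]+c["cx"],c["fy"]*q[:,1]/q[:,2]+c["cy"]]
def mask(p,lo,hi,box,frac=1):
    m=cv2.inRange(cv2.cvtColor(p,cv2.COLOR_BGR2HSV),lo,hi); k=np.zeros_like(m); x0,y0,x1,y1=box; k[y0:y1,x0:x1]=m[y0:y1,x0:x1]
    v,u=np.nonzero(k); return np.c_[u,v]
def rect(P):
    (c,s,a)=cv2.minAreaRect(P[:,:2].astype(np.float32)*1000); return np.array(c)/1000,s,a
E
python3 - <<'E'
from h import *
D={n:np.load(n+"0.npz") for n in C}
t,s=D["top"],D["side"]
uv=mask(t["p"],(3,150,60),(20,255,255),(170,140,262,220))
P=depth("top",uv,t["d"]);print("lid depth z",np.percentile(P[:,2],[5,50,95]))
ok=P[:,2]>.09
print("lid top",rect(plane("top",uv[ok],.107)),rect(P[ok]))
uv=mask(s["p"],(3,150,60),(20,255,255),(170,180,290,260))
P=depth("side",uv,s["d"]);print("lid side z",np.percentile(P[:,2],[5,50,95]),rect(plane("side",uv[P[:,2]>.1],.107)))
for n,b in(("top",(335,195,375,245)),("side",(280,140,325,165))):
    uv=mask(D[n]["p"],(100,100,60),(130,255,255),b);P=depth(n,uv,D[n]["d"]);ok=P[:,2]>.03
    print(n,"handle",len(uv),np.percentile(P[:,2],[5,50,95]),rect(plane(n,uv[ok],.051)))
for n,b in(("top",(228,130,255,155)),("side",(190,160,210,185))):
    uv=mask(D[n]["p"],(40,80,30),(85,255,255),b);P=depth(n,uv,D[n]["d"])
    print(n,"green",len(uv),uv.mean(0),np.median(P,0))
a=cv2.resize(t["p"][130:220,170:280],None,fx=5,fy=5,interpolation=cv2.INTER_CUBIC)
b=cv2.resize(s["p"][155:225,180:290],None,fx=5,fy=5,interpolation=cv2.INTER_CUBIC)
cv2.imwrite("pics/z1.png",a);
c=cv2.resize(t["p"][175:250,330:380],None,fx=5,fy=5,interpolation=cv2.INTER_CUBIC)
w=np.zeros((375,800,3),np.uint8);w[:350,:550]=b;w[:375,550:]=c
cv2.imwrite("pics/z2.png",w)
E
```

```text
lid depth z [0.10415706 0.10762504 0.11101678]
lid top (array([0.58977551, 0.12423064]), (159.66217041015625, 150.2327117919922), 86.17822265625) (array([0.50412573, 0.11656264]), (341.46563720703125, 178.47988891601562), 5.513485431671143)
lid side z [0.10363909 0.10627583 0.10821413] (array([0.58969995, 0.12939754]), (164.737060546875, 150.78143310546875), 86.25931549072266)
top handle 93 [0.05034058 0.05385173 0.05693604] (array([ 0.48112219, -0.28974957]), (47.805084228515625, 17.070417404174805), 20.229291915893555)
side handle 89 [0.04012299 0.04938636 0.05298835] (array([ 0.479828  , -0.28137753]), (50.925262451171875, 32.495338439941406), 21.752330780029297)
top green 38 [240.28947368 141.94736842] [0.67488061 0.0492885  0.16911624]
side green 62 [200.01612903 174.74193548] [0.67419096 0.05802929 0.16144806]
```

View pics/z1.png

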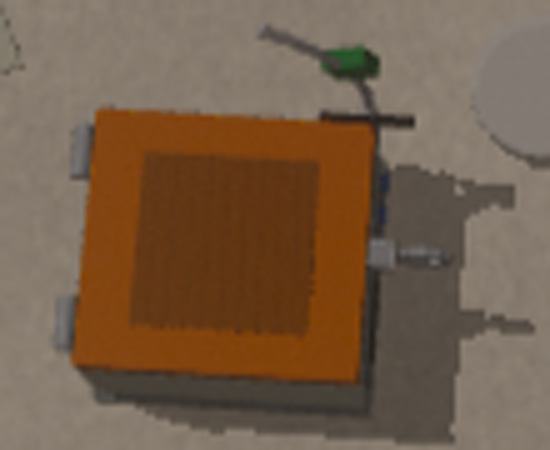

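View pics/z2.png

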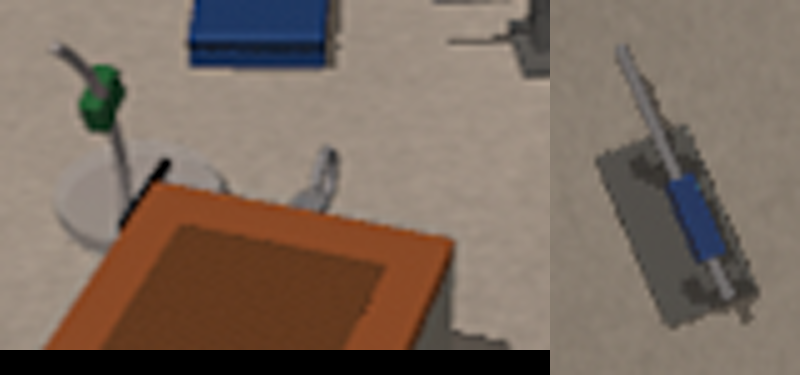

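Run:
```python
from h import *
y=np.radians(-3.8);R=np.array([[np.cos(y),-np.sin(y),0],[np.sin(y),np.cos(y),0],[0,0,1]])
B=np.array([.5898,.1242,0]);E=B+R@[0,-.112,.1]
print("eye",E,"proj",proj("top",E),proj("side",E))
def tri(a,b):
    o1,r1=ray("top",a);o2,r2=ray("side",b);A=np.c_[r1[0],-r2[0]];k=np.linalg.lstsq(A,o2-o1,rcond=None)[0]
    p,q=o1+k[0]*r1[0],o2+k[1]*r2[0];return (p+q)/2,np.linalg.norm(p-q)
print("eye tri",tri((256,181.2),(245.4,190)))
t=plane("top",[(344.4,184.4),(365.4,234)],.048);d=t[0]-t[1];print("rod ends",t,np.linalg.norm(d),np.degrees(np.arctan2(d[1],d[0])))
G,e=tri((240.29,141.95),(200.02,174.74));g=R.T@(G-B);print("marker",G,e,g,"angle",np.arctan2(g[2]-.1,.075-g[1]),np.hypot(g[2]-.1,.075-g[1]))
for n in C:
  dd=np.load(n+"0.npz");uv=mask(dd["p"],(40,80,30),(85,255,255),(228,130,255,155) if n=="top" else (190,160,210,185))
  # intersect with plane of the marker mid (box x=.0925)
  o,r=ray(n,uv.mean(0));f=R[:,0];k=((B+f*.0925-o)@f)/(r[0]@f);q=R.T@(o+k*r[0]-B);print(n,"plane",q,np.arctan2(q[2]-.1,.075-q[1]))
s=ctrl.get_state();from scipy.spatial.transform import Rotation as Q
print(Q.from_quat(s["orientation"],scalar_first=True).as_matrix())
```

```text
eye [0.58237732 0.01244624 0.1       ] proj [[254.44978105 181.0493247 ]] [[244.47515389 190.39942577]]
eye tri (array([0.58175441, 0.0080168 , 0.09825998]), np.float64(0.0010747265543934086))
rod ends [[ 0.58210328 -0.25392053  0.048     ]
 [ 0.43506335 -0.30713027  0.048     ]] 0.15637140557453683 19.89380615870875
marker [0.67863689 0.05020069 0.1562005 ] 0.0013116303066975034 [ 0.0935458  -0.06794906  0.1562005 ] angle 0.3745877955731816 0.15359989929227488
top plane [ 0.0925     -0.06810561  0.16140296] 0.4053166930819938
side plane [ 0.0925     -0.06720255  0.15666592] 0.37920172196998825
[[ 9.50536264e-01  3.10613544e-01 -1.94058035e-04]
 [ 3.10613582e-01 -9.50535770e-01  9.75765816e-04]
 [ 1.18626975e-04 -9.87777854e-04 -9.99999505e-01]]
```

```bash
python3 -m handwheel '[{"tx":2,"ty":-0.8},{"tx":5.5,"ty":-2.2},{"tx":9,"ty":-3.7,"tz":1},{"tx":12.5,"ty":-5.1,"tz":2},{"tx":16,"ty":-6.5,"tz":3,"wz":-1},{"tx":19.5,"ty":-8,"tz":4.5,"wz":-2},{"tx":23,"ty":-9.4,"tz":6,"wz":-2},{"tx":26.5,"ty":-10.8,"tz":7.5,"wz":-2},{"tx":30,"ty":-12.2,"tz":9,"wz":-2},{"tx":33,"ty":-13.5,"tz":10,"wz":-2},{"tx":35.5,"ty":-14.5,"tz":10.5,"wz":-2},{"tx":36.7,"ty":-15,"tz":10.5,"wz":-2},{"tx":36.7,"ty":-15,"tz":10.5,"wz":-2},{"tx":36.7,"ty":-15,"tz":10.5,"wz":-2},{"tx":36.7,"ty":-15,"tz":10.5,"wz":-2}]' 1
```

```text
validation failed for argument at $[0]...
```

```bash
python3 -m handwheel '[{"tx":2,"ty":-0.8,"tz":0,"wx":0,"wy":0,"wz":0},{"tx":5.5,"ty":-2.2,"tz":0,"wx":0,"wy":0,"wz":0},{"tx":9,"ty":-3.7,"tz":1,"wx":0,"wy":0,"wz":0},{"tx":12.5,"ty":-5.1,"tz":2,"wx":0,"wy":0,"wz":0},{"tx":16,"ty":-6.5,"tz":3,"wx":0,"wy":0,"wz":-1},{"tx":19.5,"ty":-8,"tz":4.5,"wx":0,"wy":0,"wz":-2},{"tx":23,"ty":-9.4,"tz":6,"wx":0,"wy":0,"wz":-2},{"tx":26.5,"ty":-10.8,"tz":7.5,"wx":0,"wy":0,"wz":-2},{"tx":30,"ty":-12.2,"tz":9,"wx":0,"wy":0,"wz":-2},{"tx":33,"ty":-13.5,"tz":10,"wx":0,"wy":0,"wz":-2},{"tx":35.5,"ty":-14.5,"tz":10.5,"wx":0,"wy":0,"wz":-2},{"tx":36.7,"ty":-15,"tz":10.5,"wx":0,"wy":0,"wz":-2},{"tx":36.7,"ty":-15,"tz":10.5,"wx":0,"wy":0,"wz":-2},{"tx":36.7,"ty":-15,"tz":10.5,"wx":0,"wy":0,"wz":-2},{"tx":36.7,"ty":-15,"tz":10.5,"wx":0,"wy":0,"wz":-2}]' 1
```

```text
t: 1.35
eef_pos: [0.4803, -0.2907, 0.1375]
orientation: [0.0, 0.985, 0.174, -0.0]
ft_force: [0.9, -0.4, -0.2]
finger_gap: 0.0853
gripper_force: 0.0
```

```bash
python3 -m handwheel '[{"tx":0,"ty":0,"tz":2,"wx":0,"wy":0,"wz":0},{"tx":0,"ty":0,"tz":4,"wx":0,"wy":0,"wz":0},{"tx":0,"ty":0,"tz":6,"wx":0,"wy":0,"wz":0},{"tx":0,"ty":0,"tz":8,"wx":0,"wy":0,"wz":0},{"tx":0,"ty":0,"tz":9,"wx":0,"wy":0,"wz":0},{"tx":0,"ty":0,"tz":10,"wx":0,"wy":0,"wz":0},{"tx":0,"ty":0,"tz":10,"wx":0,"wy":0,"wz":0},{"tx":0,"ty":0,"tz":10,"wx":0,"wy":0,"wz":0}]' 1 && python3 -m handwheel '[{"tx":0,"ty":0,"tz":0,"wx":0,"wy":0,"wz":0},{"tx":0,"ty":0,"tz":0,"wx":0,"wy":0,"wz":0},{"tx":0,"ty":0,"tz":0,"wx":0,"wy":0,"wz":0},{"tx":0,"ty":0,"tz":0,"wx":0,"wy":0,"wz":0},{"tx":0,"ty":0,"tz":0,"wx":0,"wy":0,"wz":0},{"tx":0,"ty":0,"tz":0,"wx":0,"wy":0,"wz":0},{"tx":0,"ty":0,"tz":0,"wx":0,"wy":0,"wz":0},{"tx":0,"ty":0,"tz":0,"wx":0,"wy":0,"wz":0},{"tx":0,"ty":0,"tz":0,"wx":0,"wy":0,"wz":0},{"tx":0,"ty":0,"tz":0,"wx":0,"wy":0,"wz":0},{"tx":0,"ty":0,"tz":0,"wx":0,"wy":0,"wz":0},{"tx":0,"ty":0,"tz":0,"wx":0,"wy":0,"wz":0}]' 0
```

```text
t: 2.02
eef_pos: [0.4807, -0.2904, 0.0378]
orientation: [0.0, 0.985, 0.174, 0.0]
ft_force: [0.4, 0.0, 0.6]
finger_gap: 0.0853
gripper_force: 0.0
t: 3.02
eef_pos: [0.4811, -0.2903, 0.0376]
orientation: [0.0, 0.985, 0.174, 0.0]
ft_force: [1.5, -4.2, 6.0]
finger_gap: 0.015
gripper_force: 60.3
```

```bash
python3 -m handwheel '[{"tx":0,"ty":0,"tz":-1,"wx":0,"wy":0,"wz":0},{"tx":0,"ty":0,"tz":-2,"wx":0,"wy":0,"wz":0},{"tx":0,"ty":0,"tz":-3.5,"wx":0,"wy":0,"wz":0},{"tx":0,"ty":0,"tz":-5,"wx":0,"wy":0,"wz":0},{"tx":0,"ty":0,"tz":-7,"wx":0,"wy":0,"wz":0},{"tx":0,"ty":0,"tz":-9,"wx":0,"wy":0,"wz":0},{"tx":0,"ty":0,"tz":-11,"wx":0,"wy":0,"wz":0},{"tx":0,"ty":0,"tz":-12,"wx":0,"wy":0,"wz":0},{"tx":0,"ty":0,"tz":-12,"wx":0,"wy":0,"wz":0},{"tx":0,"ty":0,"tz":-12,"wx":0,"wy":0,"wz":0},{"tx":0,"ty":0,"tz":-12,"wx":0,"wy":0,"wz":0}]'
python3 - <<'E'
from h import *
for n in C:
    p,d=ctrl.get_image(n); np.savez(n+"1.npz",p=p,d=d)
    c=proj(n,[.53,-.27,.165])[0].astype(int);print(n,c)
    x,y=max(c[0]-35,0),max(c[1]-35,0)
    globals()[n]=cv2.resize(p[y:y+70,x:x+70],(400,400),interpolation=cv2.INTER_CUBIC);print(x,y)
cv2.imwrite("pics/l.png",np.hstack([top,side]))
E
```

```text
t: 3.93
eef_pos: [0.4804, -0.2896, 0.156]
orientation: [-0.001, 0.985, 0.174, -0.001]
ft_force: [-0.7, -0.3, 0.1]
finger_gap: 0.015
gripper_force: 60.8
top [361 194]
326 159
side [286 117]
251 82
```

View pics/l.png

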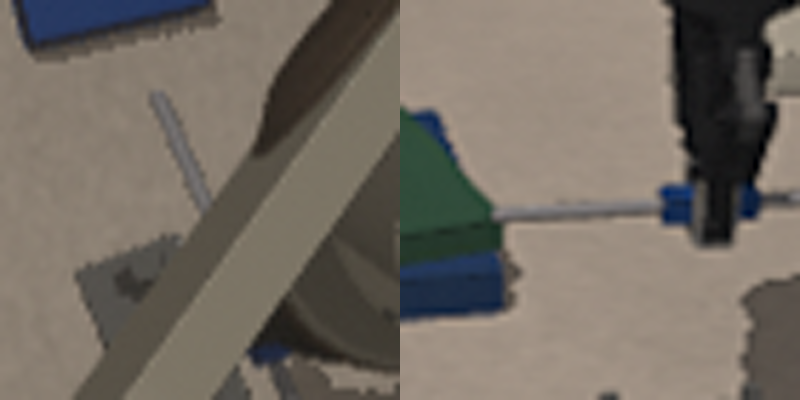

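Rod is held level: tip at (353.5,175.8) in the top image and (267.6,119.1) in the side image. I'll triangulate the tip and compute the move.

```bash
cat >> h.py <<'E'
def tri(a,b):
    o1,r1=ray("top",a);o2,r2=ray("side",b);A=np.c_[r1[0],-r2[0]];k=np.linalg.lstsq(A,o2-o1,rcond=None)[0]
    p,q=o1+k[0]*r1[0],o2+k[1]*r2[0];return (p+q)/2,np.linalg.norm(p-q)
from scipy.spatial.transform import Rotation as Q
def tool():
    s=ctrl.get_state();return s["eef_pos"],Q.from_quat(s["orientation"],scalar_first=True).as_matrix()
def yaw(a): return Q.from_euler("z",a,degrees=True).as_matrix()
E
python3 - <<'E'
from h import *
p,T=tool();tip,e=tri((353.5,175.8),(267.6,119.1));t=T.T@(tip-p);print("tip",tip,e,"in tool",t)
h=p+T@[0,0,-.008];print("pred tip",h+T@[.111,0,0])
# goal: rod axis along box x (yaw -3.8), tip at eye + s*x, tool yaw turn
E=np.array([.5821,.0110,.0995]);wz=np.degrees(np.arctan2(T[1,0],T[0,0]))+3.8;print("wz",wz)
X=yaw(-3.8)[:,0];T2=T@yaw(wz)
for s in(-.06,-.03,.03):
    for tv in((.111,0,-.008),t):
        g=E+s*X-T2@np.array(tv);print(s,"TCP",g,"shift cm in tool",T.T@(g-p)*100)
# obstacles
for n in("dish","case"):
    pass
E
```

```text
tip [ 0.58130151 -0.25222222  0.16217121] 0.0008781445533454725 in tool [ 0.10758354 -0.00050071 -0.00628711]
pred tip [ 0.58468473 -0.25152109  0.16387974]
wz 23.893570089106674
-0.06 TCP [0.4114635  0.02234394 0.09168473] shift cm in tool [  4.2482105  -31.65724701   6.48487423]
-0.06 TCP [0.41484195 0.02161553 0.09339128] shift cm in tool [  4.54029625 -31.47308769   6.31358541]
-0.03 TCP [0.44139754 0.02035572 0.09168473] shift cm in tool [  6.99110737 -30.44213721   6.47988206]
-0.03 TCP [0.444776   0.01962731 0.09339128] shift cm in tool [  7.28319312 -30.25797789   6.30859325]
0.03 TCP [0.50126563 0.01637929 0.09168473] shift cm in tool [ 12.47690111 -28.01191761   6.46989773]
0.03 TCP [0.50464408 0.01565088 0.09339128] shift cm in tool [ 12.76898686 -27.82775828   6.29860891]
```

```bash
python3 -m handwheel '[{"tx":0.2,"ty":-1.5,"tz":0,"wx":0,"wy":0,"wz":1},{"tx":0.6,"ty":-4.5,"tz":0,"wx":0,"wy":0,"wz":3},{"tx":1,"ty":-8,"tz":0,"wx":0,"wy":0,"wz":6},{"tx":1.5,"ty":-11.5,"tz":0.5,"wx":0,"wy":0,"wz":9},{"tx":2,"ty":-15,"tz":1,"wx":0,"wy":0,"wz":12},{"tx":2.5,"ty":-18.5,"tz":1.5,"wx":0,"wy":0,"wz":15},{"tx":3,"ty":-22,"tz":2,"wx":0,"wy":0,"wz":18},{"tx":3.5,"ty":-25.5,"tz":2.5,"wx":0,"wy":0,"wz":21},{"tx":4,"ty":-28.5,"tz":3,"wx":0,"wy":0,"wz":23},{"tx":4.3,"ty":-30.5,"tz":3.5,"wx":0,"wy":0,"wz":24},{"tx":4.3,"ty":-31.5,"tz":4,"wx":0,"wy":0,"wz":24},{"tx":4.3,"ty":-31.5,"tz":5,"wx":0,"wy":0,"wz":24},{"tx":4.3,"ty":-31.5,"tz":6,"wx":0,"wy":0,"wz":24},{"tx":4.3,"ty":-31.5,"tz":6.4,"wx":0,"wy":0,"wz":24},{"tx":4.3,"ty":-31.5,"tz":6.4,"wx":0,"wy":0,"wz":24},{"tx":4.3,"ty":-31.5,"tz":6.4,"wx":0,"wy":0,"wz":24}]'
python3 - <<'E'
from h import *
for n in C:
    p,d=ctrl.get_image(n); np.savez(n+"2.npz",p=p,d=d)
    c=proj(n,[.54,.01,.1])[0].astype(int)
    x,y=c[0]-25,c[1]-25
    globals()[n]=cv2.resize(p[y:y+50,x:x+50],(400,400),interpolation=cv2.INTER_CUBIC);print(n,x,y)
cv2.imwrite("pics/m.png",np.hstack([top,side]))
E
```

```text
t: 5.37
eef_pos: [0.4131, 0.0198, 0.093]
orientation: [-0.0, 0.999, -0.035, -0.0]
ft_force: [0.3, -1.4, -1.0]
finger_gap: 0.0147
gripper_force: 60.9
top 230 170
side 236 167
```

View pics/m.png

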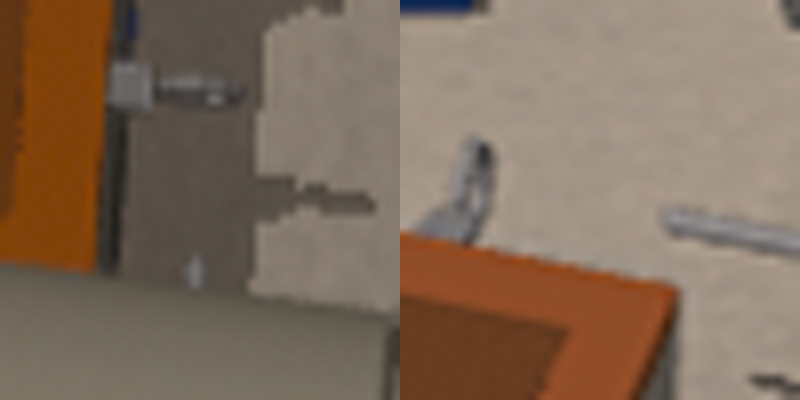

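Top view: ring centre at about (254.1,181) and rod tip at (254.4,202). Side view: tip at (269.3,194.4) and hole at about (245.5,190.2).

Run:
```python
from h import *
p,T=tool();print("pred tip",p+T@[.111,0,-.008],"xaxis yaw",np.degrees(np.arctan2(T[1,0],T[0,0])))
print("tip tri",tri((254.4,202.4),(269.3,194.4)),"eye tri",tri((254.2,181),(245.5,190.2)))
E0=np.array([.5821,.0115,.0995])
print("eye in tool from pred tip (cm)",T.T@(E0-p-T@[.111,0,-.008])*100, "tip px pred",proj("top",p+T@[.111,0,-.008]),proj("side",p+T@[.111,0,-.008]))
```

```text
pred tip [0.52402795 0.01238359 0.10157331] xaxis yaw -3.9566188053760842
tip tri (array([0.52103843, 0.0129759 , 0.09932144]), np.float64(0.0005940611795170074)) eye tri (array([0.58087093, 0.01303936, 0.10171356]), np.float64(0.002480239250035774))
eye in tool from pred tip (cm) [ 5.79942098 -0.31254517  0.20844624] tip px pred [[254.60909104 201.31473355]] [[268.03171258 193.30067686]]
```

```bash
python3 -m handwheel '[{"tx":0.5,"ty":-0.3,"tz":0,"wx":0,"wy":0,"wz":0},{"tx":1.5,"ty":-0.3,"tz":0,"wx":0,"wy":0,"wz":0},{"tx":2.5,"ty":-0.3,"tz":0,"wx":0,"wy":0,"wz":0},{"tx":3.5,"ty":-0.3,"tz":0,"wx":0,"wy":0,"wz":0},{"tx":4.5,"ty":-0.3,"tz":0,"wx":0,"wy":0,"wz":0},{"tx":5.2,"ty":-0.3,"tz":0,"wx":0,"wy":0,"wz":0},{"tx":5.9,"ty":-0.3,"tz":0,"wx":0,"wy":0,"wz":0},{"tx":6.6,"ty":-0.3,"tz":0,"wx":0,"wy":0,"wz":0},{"tx":7.2,"ty":-0.3,"tz":0,"wx":0,"wy":0,"wz":0},{"tx":7.2,"ty":-0.3,"tz":0,"wx":0,"wy":0,"wz":0},{"tx":7.2,"ty":-0.3,"tz":0,"wx":0,"wy":0,"wz":0}]'
python3 - <<'E'
from h import *
print(ctrl.get_state()["moment"])
for n in C:
    p,d=ctrl.get_image(n); np.savez(n+"3.npz",p=p,d=d)
    c=proj(n,[.57,.02,.1])[0].astype(int)
    x,y=c[0]-25,c[1]-25
    globals()[n]=cv2.resize(p[y:y+50,x:x+50],(400,400),interpolation=cv2.INTER_CUBIC);print(n,x,y)
cv2.imwrite("pics/n.png",np.hstack([top,side]))
E
```

```text
t: 6.38
eef_pos: [0.4851, 0.0187, 0.0932]
orientation: [-0.0, 0.999, -0.034, -0.0]
ft_force: [0.7, 0.2, -0.1]
finger_gap: 0.0149
gripper_force: 60.9
[-0.00115256  0.00202352  0.02900434]
top 226 160
side 223 167
```

View pics/n.png

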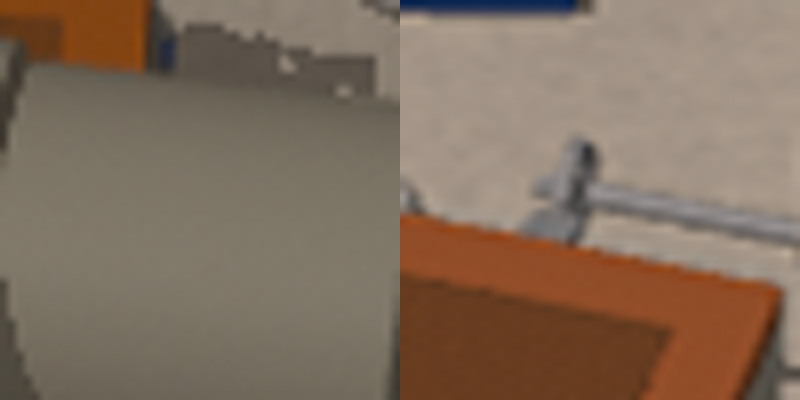

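The side view shows the rod through the ring, with the tip at crop (537,188) beyond the ring at (572,190) and no contact force. I'll insert it further, then lift along the arc.

```bash
python3 -m handwheel '[{"tx":0.6,"ty":0,"tz":0,"wx":0,"wy":0,"wz":0},{"tx":1.2,"ty":0,"tz":0,"wx":0,"wy":0,"wz":0},{"tx":1.8,"ty":0,"tz":0,"wx":0,"wy":0,"wz":0},{"tx":1.8,"ty":0,"tz":0,"wx":0,"wy":0,"wz":0},{"tx":1.8,"ty":0,"tz":0,"wx":0,"wy":0,"wz":0},{"tx":1.8,"ty":0,"tz":0,"wx":0,"wy":0,"wz":0},{"tx":1.8,"ty":0,"tz":0,"wx":0,"wy":0,"wz":0}]' && python3 -m handwheel '[{"tx":0,"ty":0,"tz":-0.3,"wx":0,"wy":0,"wz":0},{"tx":0,"ty":0,"tz":-0.6,"wx":0,"wy":0,"wz":0},{"tx":0,"ty":0,"tz":-0.9,"wx":0,"wy":0,"wz":0},{"tx":0,"ty":0,"tz":-1.3,"wx":0,"wy":0,"wz":0},{"tx":0,"ty":-0.03,"tz":-1.7,"wx":0,"wy":0,"wz":0},{"tx":0,"ty":-0.06,"tz":-2.1,"wx":0,"wy":0,"wz":0},{"tx":0,"ty":-0.1,"tz":-2.6,"wx":0,"wy":0,"wz":0},{"tx":0,"ty":-0.16,"tz":-3.1,"wx":0,"wy":0,"wz":0},{"tx":0,"ty":-0.24,"tz":-3.7,"wx":0,"wy":0,"wz":0},{"tx":0,"ty":-0.32,"tz":-4.2,"wx":0,"wy":0,"wz":0},{"tx":0,"ty":-0.43,"tz":-4.7,"wx":0,"wy":0,"wz":0},{"tx":0,"ty":-0.55,"tz":-5.2,"wx":0,"wy":0,"wz":0},{"tx":0,"ty":-0.68,"tz":-5.7,"wx":0,"wy":0,"wz":0},{"tx":0,"ty":-0.68,"tz":-5.7,"wx":0,"wy":0,"wz":0},{"tx":0,"ty":-0.68,"tz":-5.7,"wx":0,"wy":0,"wz":0},{"tx":0,"ty":-0.68,"tz":-5.7,"wx":0,"wy":0,"wz":0}]'
cat > look.py <<'E'
import sys
from h import *
k=sys.argv[1];R=yaw(-3.8);B=np.array([.5898,.1242,0])
p,d=ctrl.get_image("side");q,_=ctrl.get_image("top")
uv=mask(p,(3,150,60),(20,255,255),(170,120,300,260));P=(depth("side",uv,d)-B)@R
P=P[(P[:,2]>.09)&(abs(P[:,0])<.07)&(P[:,1]>-.075)&(P[:,1]<.07)]
for _ in range(3):
    c=np.polyfit(P[:,1],P[:,2],1);r=P[:,2]-np.polyval(c,P[:,1]);P=P[abs(r)<2.5*r.std()]
print("lid angle",np.arctan(-c[0]),len(P),r.std())
S=p[110:235,170:295];U=q[120:220,180:280]
cv2.imwrite(f"pics/{k}.png",np.hstack([cv2.resize(S,(500,500),interpolation=cv2.INTER_CUBIC),cv2.resize(U,(300,500)[::1] if 0 else (300,300),interpolation=cv2.INTER_CUBIC) if 0 else cv2.copyMakeBorder(cv2.resize(U,(300,300)),0,200,0,0,cv2.BORDER_CONSTANT)]))
E
python3 look.py a
```

```text
t: 7.07
eef_pos: [0.5028, 0.0175, 0.0932]
orientation: [-0.0, 0.999, -0.034, -0.0]
ft_force: [-0.3, -0.6, -1.4]
finger_gap: 0.0149
gripper_force: 60.9
t: 8.4
eef_pos: [0.5035, 0.0241, 0.1502]
orientation: [0.0, 0.999, -0.034, 0.0]
ft_force: [0.8, -0.9, -3.9]
finger_gap: 0.015
gripper_force: 60.6
lid angle 0.26820078291516825 3506 0.001262671098280394
```

View pics/a.png

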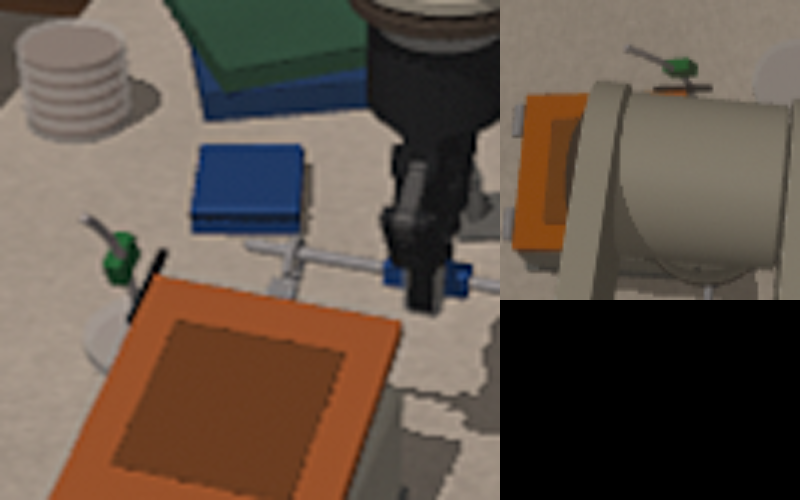

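The rod carries the lid. The pointer tip at crop (163,253) is still short of the marker at (122,258).

```bash
python3 -m handwheel '[{"tx":0,"ty":-0.1,"tz":-0.3,"wx":0,"wy":0,"wz":0},{"tx":0,"ty":-0.2,"tz":-0.6,"wx":0,"wy":0,"wz":0},{"tx":0,"ty":-0.3,"tz":-0.9,"wx":0,"wy":0,"wz":0},{"tx":0,"ty":-0.4,"tz":-1.2,"wx":0,"wy":0,"wz":0},{"tx":0,"ty":-0.5,"tz":-1.5,"wx":0,"wy":0,"wz":0},{"tx":0,"ty":-0.6,"tz":-1.8,"wx":0,"wy":0,"wz":0},{"tx":0,"ty":-0.7,"tz":-2.1,"wx":0,"wy":0,"wz":0},{"tx":0,"ty":-0.7,"tz":-2.1,"wx":0,"wy":0,"wz":0},{"tx":0,"ty":-0.7,"tz":-2.1,"wx":0,"wy":0,"wz":0},{"tx":0,"ty":-0.7,"tz":-2.1,"wx":0,"wy":0,"wz":0},{"tx":0,"ty":-0.7,"tz":-2.1,"wx":0,"wy":0,"wz":0}]'
python3 look.py b
python3 - <<'E'
from h import *
R=yaw(-3.8);B=np.array([.5898,.1242,0])
def mk(a): return B+R@[.0925,.075-.153*np.cos(a),.1+.153*np.sin(a)]
def pt(a): return B+R@[.079,.075-.174*np.cos(a),.1+.174*np.sin(a)]
for a in(.36,.39,.42):
    print(a,"mark px",proj("top",mk(a)),proj("side",mk(a)),"tip px",proj("top",pt(a)),proj("side",pt(a)))
p,_=ctrl.get_image("side");c=cv2.resize(p[155:205,175:235],(720,600),interpolation=cv2.INTER_CUBIC);cv2.imwrite("pics/c.png",c)
for n,b in(("top",(228,130,255,155)),("side",(190,160,210,185))):
    uv=mask(np.load(n+"0.npz")["p"],(40,80,30),(85,255,255),b);print(n,"green bbox",uv.min(0),uv.max(0),uv.mean(0))
E
```

```text
t: 9.42
eef_pos: [0.504, 0.0311, 0.1712]
orientation: [0.0, 0.999, -0.034, 0.0]
ft_force: [0.5, 0.2, -4.0]
finger_gap: 0.015
gripper_force: 60.5
lid angle 0.38727624756499357 3779 0.0013783203538142387
0.36 mark px [[240.42725474 142.82829218]] [[200.28754354 175.49392377]] tip px [[247.23135066 147.13480868]] [[208.75030874 169.28663968]]
0.39 mark px [[239.75118946 142.29418276]] [[199.84113644 174.36817925]] tip px [[246.48588126 146.54096572]] [[208.28824829 167.98549602]]
0.42 mark px [[239.02366698 141.75929304]] [[199.37025507 173.28137132]] tip px [[245.68023959 145.94543482]] [[207.79910658 166.72602847]]
top green bbox [235 140] [244 144] [240.28947368 141.94736842]
side green bbox [196 168] [204 180] [200.01612903 174.74193548]
```

View pics/c.png

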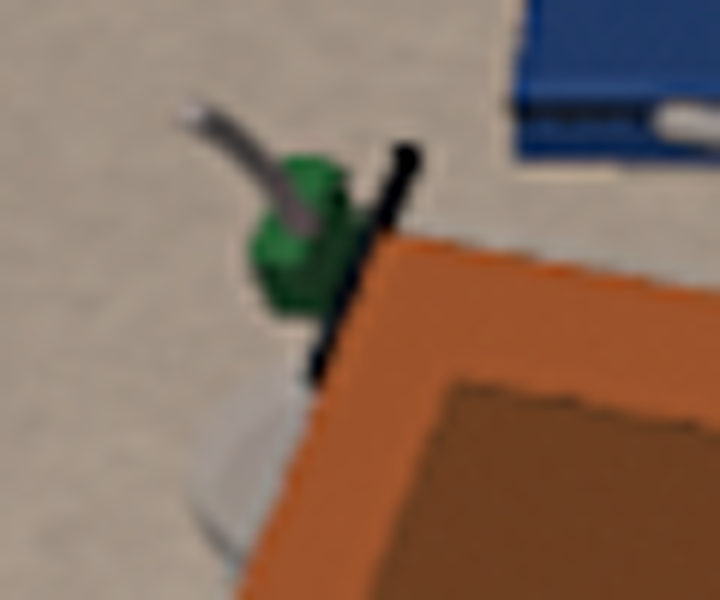

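The lid measures 0.387 rad. The pointer tip is at (208.7,168.3) in the side image, beside the middle of the marker (my estimate is 0.38–0.40 rad), and the load is steady at 4 N, so I'm handing in.

Run:
```python
from plant import ctrl
print(ctrl.finish_job())
```

```text
the job is handed in; nothing more can be done
None
```

I handed the job in with the rod gripped and through the eye, holding the lid steady at about 0.387 rad against a marker I measured at 0.38–0.40 rad; the hand-in returned no verdict.

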